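# Fetch the wide measuring plate from behind a sprung guard

## Task

Reach behind the clear spring-closing guard flap of the dock, holding the flap open with the hand, and take out the measuring plate that has the wide disc. Stand it upright, disc down and centred, on top of the narrow raised pedestal without dropping it, and leave the flap shut again. Leave the narrow-disc plate and the bottle where they are.

Things in the scene. Friction and masses are not known exactly. Their poses are not given: they have to be found in the camera images.
- dock: Fixed open aluminium tray. Origin on the bench; own x points from the hinge side to the open rear, z up. Spans x -110 to +120, y +-165 mm; floor 15 mm above the bench; walls low: side cheeks 8 mm thick, 50 mm high (62 at bumpers, x -70), rear lip 35, hinge beam 27. Two measuring plates stand upright on the floor under the flap, about 140 mm apart along y, either on either side.
- flap (a joint): Clear guard flap over the plates, 300 mm wide, 146 mm long, 4 mm thick, a free-turning 14 mm steel roller along its free edge. Hinge at the bottom, along dock y. 0 = shut: it slopes up to the rear at 52 degrees. It opens up and towards dock -x, to 1.2 rad; a soft spring shuts it (2 to 4 N at the edge). Pressing down cannot open it: lower the hand behind the free edge, then move to dock -x, pushing it.
- flap_hinge (a point): Middle of the flap's hinge line: dock x -100 mm, y 0, 25 mm above the bench.
- flap_edge (a point): Middle of the flap's free edge, the roller's axis (moves with the flap), 140 mm from the hinge line. Shut, it lies at dock x -14 mm, 135 mm above the bench; from there to the rear lip about 120 mm is open from above for a hand.
- wide_plate_mid (a point): The plate to fetch: steel disc 72 mm in diameter, 12 mm thick, with an upright round stem 18 mm in diameter on its centre; 70 mm tall in all, about 0.28 kg. Point on its axis, half-way up, 35 mm above the disc's underside; z along the stem. Grasp by the stem. At the start it stands 62 to 70 mm from the hinge line along dock x, disc on the dock's floor.
- narrow_plate_mid (a point): The plate to leave alone: the same stem and height but a disc of only 40 mm diameter. Point on its axis, 35 mm above its underside. Stands beside the wide one under the flap.
- pedestal_top (a point): Centre of the top face of the fixed raised pedestal: a flat round aluminium face 40 mm in diameter, 90 mm above the bench, on a thin column with a dark round foot 100 mm in diameter. z up.
- bottle: Bystander: closed white plastic bottle, 60 mm in diameter, 140 mm tall, standing on the bench. Origin at the centre of its underside.
Mind the look-alikes: they are no part of the job. Leave any red look-alike of the part that bears wide_plate_mid alone.

How it is judged:
On the way:
1. the fingers hold the wide plate while the flap is held open (value of joint flap above 0.12 rad and contact force between the fingers and wide_plate above 1 N and x of wide_plate_mid in the frame of dock below 0 m and z of wide_plate_mid in the frame of dock below 0.07 m), for 0.1 s.
At the end, for the whole second after the job is handed in: the wide plate stands at rest on the pedestal's top, disc down, upright within 0.08 rad and centred within 12 mm, and the flap has sprung shut (under 0.05 rad) (horizontal distance between wide_plate_mid and pedestal_top below 0.012 m and z of wide_plate_mid in the frame of pedestal_top between 0.031 and 0.039 m and angle between wide_plate_mid's own z axis and vertical below 0.08 rad and linear speed of wide_plate below 0.02 m/s and value of joint flap below 0.05 rad); the robot touches nothing.
It fails at once if the wide plate is dropped (falls free of the fingers faster than 0.5 m/s) (contact force between the fingers and wide_plate below 0.05 N and linear speed of wide_plate above 0.5 m/s).
It fails at once if the narrow plate is moved more than 30 mm or tipped (distance of narrow_plate_mid from where it was at the start of the episode above 0.03 m or angle between narrow_plate_mid's own z axis and vertical above 0.5 rad).
It fails at once if the bottle is moved more than 30 mm (distance of bottle from where it was at the start of the episode above 0.03 m).
It also fails if it takes over 53 s, if anything falls off the work surface, if the arm or the gripper's body presses on something with over 40 N, if the wrist force passes 120 N, or if a joint passes its speed limit or range.

## Robot

A 7-joint arm with a two-finger parallel gripper is mounted at the origin on the work surface. World frame = base frame: x ahead of the robot, y to its left, z up, the work surface at z = 0. Lengths are in m, angles in rad, forces in N, time in s.
With the tool pointing down it reaches from about 0.4 to 0.925 m from the base axis. Payload 4.1 kg.
Tool frame: the origin (TCP) lies midway between the tips of the shut fingers; the grasp point (between the pads) lies 19 mm behind it; x points along the fingers, z is the direction in which the jaws open and shut, and the axes are right-handed (so a half turn about x gives the same grasp; the last joint's range is limited). The gripper opens to 85 mm and grips with 20 to 120 N. Pads are 22 mm wide; open, the fingers measure 114 mm over their backs; the gripper's body (76 mm by 85 mm) begins 54 mm behind the grasp point. The pads swing forward as they close: fully open they stand 13 mm farther back than shut.
Start: joints at [1.195, 0.398, 0.045, 1.537, -0.019, 1.207, -0.051], TCP at [0.178, -0.625, 0.231] pointing down, gripper open.
Joint ranges: [-2.82, 2.82], [-0.49, 2.23], [-1.37, 1.46], [0, 2.46], [-1.36, 4.5], [0.23, 2], [-2.94, 2.94]. Speed limits (rad/s): [2.57, 2.57, 3.14, 3.14, 3.14, 3.14, 3.14].

## Interface

Orientations are given as a unit quaternion [x, y, z, w].
In Python, from rig import ctrl, get_image, camera_model, order gives the robot as it stands. The module is installed in compiled form; this text tells all that it offers.
- The arm moves only by the shell command python3 -m creep 'ROWS'. ROWS is JSON, a list of rows, each a list of 3 entries, a list of its own where there are three numbers: the shift along the tool's x, y, z in m, then the turn, a rotation vector about the tool's x, y, z in rad, then the gripper command: -1 is shut, 1 is fully open, values between are in proportion. In form: [[[dx, dy, dz], [wx, wy, wz], claw], ...]. A call has 1 to 8 rows; each row shifts and turns the commanded pose from where the row before left it, along the tool's axes as they then stand; what a row does not reach is not made up. A row lasts 1/8 s, in which the tool goes at most 62.5 mm and 10.7 degrees, less where a joint would pass 70% of its speed; a pose out of reach is approached as far as the arm can. A call with a gripper value outside its range is refused whole. The fingers move at their own pace and stop on an object; the grip force is fixed at half the most. Time passes only in rows, so rows that do not move let the fingers close. It gives the time, the measured TCP pose, the force and the opening at its end, in the units of the state.
- ctrl.observe(): the state, without advancing time (a new reading comes with each control period).
- get_image(name): name is "side" or "top"; returns the picture (384x512x3 uint8, blue, green, red); there is no depth.
- camera_model(name): a dict with "intrinsics" (3x3 intrinsics, pixels), "cam_to_world" (4x4, takes a point from camera to world coordinates). Camera axes: x right, y up, looking along -z (the intrinsics and any distortion apply to the point x, -y, -z); pixel columns grow to the right and rows downward; lengths in m; the calibration is good to about 2 mm. A picture is of the moment at which its call begins. camera_model takes no time and is no camera call.
- order.job_done(): hands the job in, once; it reports no verdict.
The state is a dict: "t": time; "joints": joint angles; "qvel": joint speeds; "effort": joint torques, N m; "tool_pos": TCP position; "orientation": TCP orientation; "force": force on the tool from outside, world axes, zero at the start; "ft_torque": the same for the moment, N m; "width": finger opening in m.
Only numpy, scipy, OpenCV 4.12 (cv2) and the standard library are available. Lean on these libraries where they do the work, as an engineer would, in place of code of your own. Each camera call takes 0.05 s, during which the arm holds its last target.

## Working session

There is one attempt and no reset: what is moved stays moved. The work goes in short steps, Python scripts to look and compute and a shell command to move; the robot and the scene stay as the last step left them, time stands still between calls to the robot, and variables do not carry over. Pictures are saved under pics/ and viewed, and the job is handed in when it is done.

```bash
mkdir -p pics
cat > h.py <<'E'
import numpy as np,cv2
from rig import ctrl,get_image,camera_model,order
from scipy.spatial.transform import Rotation as R
def proj(n,p):
    m=camera_model(n);T=np.linalg.inv(np.array(m['cam_to_world']));c=T[:3,:3]@np.array(p)+T[:3,3]
    q=np.array(m['intrinsics'])@np.array([c[0],-c[1],-c[2]]);return q[:2]/q[2]
def atz(n,uv,z):
    m=camera_model(n);T=np.array(m['cam_to_world']);d=np.linalg.inv(np.array(m['intrinsics']))@np.array([uv[0],uv[1],1.])
    d=T[:3,:3]@np.array([d[0],-d[1],-d[2]]);o=T[:3,3];return o+d*(z-o[2])/d[2]
def crop(img,x0,y0,w,h,s,f): cv2.imwrite('pics/'+f,cv2.resize(img[y0:y0+h,x0:x0+w],None,fx=s,fy=s,interpolation=cv2.INTER_CUBIC))
E
python3 - <<'E'
from h import *
np.set_printoptions(precision=4,suppress=True)
for n in('side','top'):
    cv2.imwrite(f'pics/{n}0.png',get_image(n)); m=camera_model(n);print(m)
s=ctrl.observe();print(s); print(R.from_quat(s['orientation']).as_matrix())
E
```

```text
{'intrinsics': array([[385.4948,   0.    , 252.3138],
       [  0.    , 385.4948, 196.1171],
       [  0.    ,   0.    ,   1.    ]]), 'cam_to_world': array([[-0.9039,  0.2531, -0.3449,  0.2044],
       [-0.4277, -0.5121,  0.7449,  0.6447],
       [ 0.0119,  0.8208,  0.5711,  0.5976],
       [ 0.    ,  0.    ,  0.    ,  1.    ]])}
{'intrinsics': array([[377.6505,   0.    , 256.927 ],
       [  0.    , 377.6505, 189.0077],
       [  0.    ,   0.    ,   1.    ]]), 'cam_to_world': array([[ 0.0253,  0.984 , -0.1765,  0.3402],
       [-0.9997,  0.0253, -0.0019, -0.0092],
       [ 0.0026,  0.1765,  0.9843,  1.069 ],
       [ 0.    ,  0.    ,  0.    ,  1.    ]])}
{'t': 0.1, 'joints': array([ 1.195 ,  0.3991,  0.045 ,  1.5377, -0.0187,  1.2069, -0.0507]), 'qvel': array([ 0.0007, -0.0018,  0.0008, -0.0025,  0.0029,  0.    , -0.0012]), 'effort': array([  0.0044, -47.6265,   1.3704, -25.495 ,   0.012 ,   0.005 ,
        -0.    ]), 'tool_pos': array([ 0.1775, -0.6247,  0.2304]), 'orientation': array([ 0.4266,  0.5648, -0.4259,  0.5637]), 'force': array([-0.1977, -0.5521, -0.4367]), 'ft_torque': array([ 0.0132, -0.0084,  0.0291]), 'width': 0.08551549031337445}
[[-0.0006  0.9619  0.2734]
 [ 0.0017  0.2734 -0.9619]
 [-1.     -0.0001 -0.0018]]
```

View pics/side0.png

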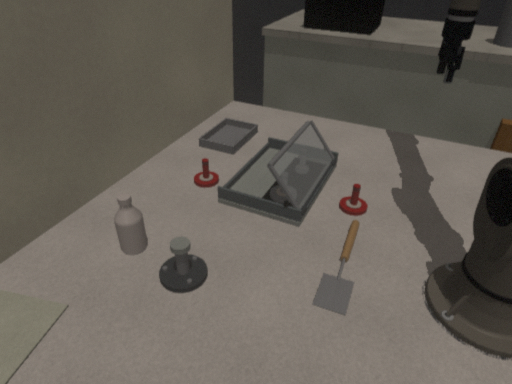

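View pics/top0.png

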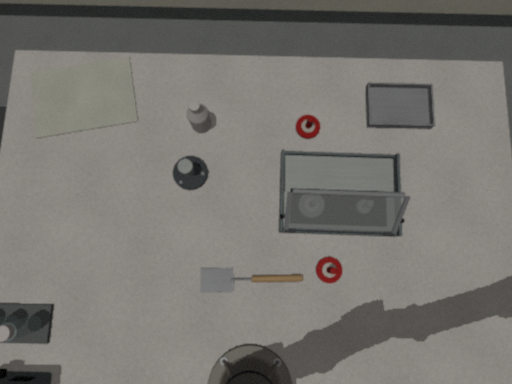

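Run:
```python
from h import *
t=cv2.imread('pics/top0.png');s=cv2.imread('pics/side0.png')
crop(t,270,140,150,105,5,'t1.png');crop(t,160,90,80,110,5,'t2.png');crop(s,215,115,130,105,6,'s1.png');crop(s,105,190,110,100,6,'s2.png')
```

```text
(no output)
```

View pics/t1.png

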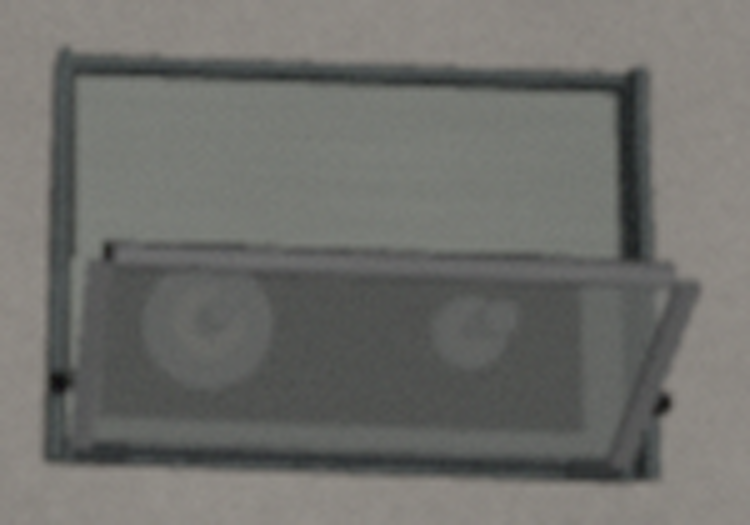

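View pics/t2.png

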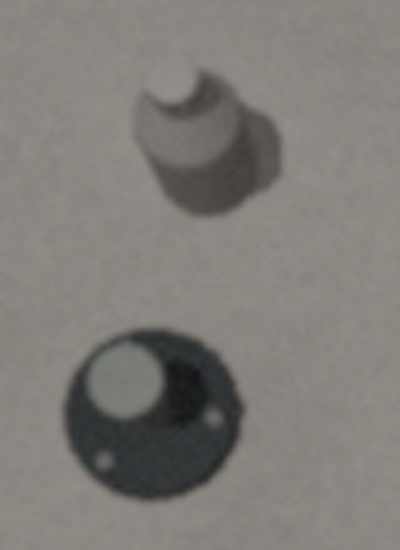

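View pics/s1.png

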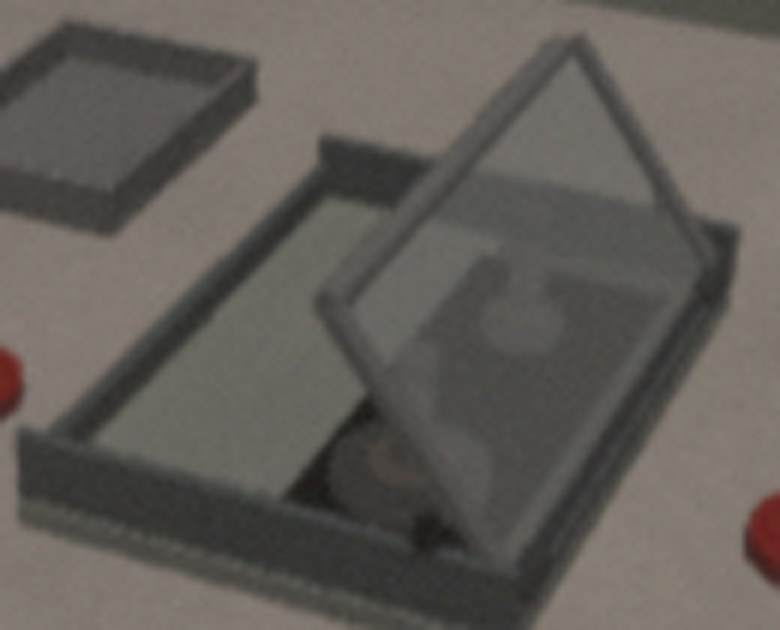

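View pics/s2.png

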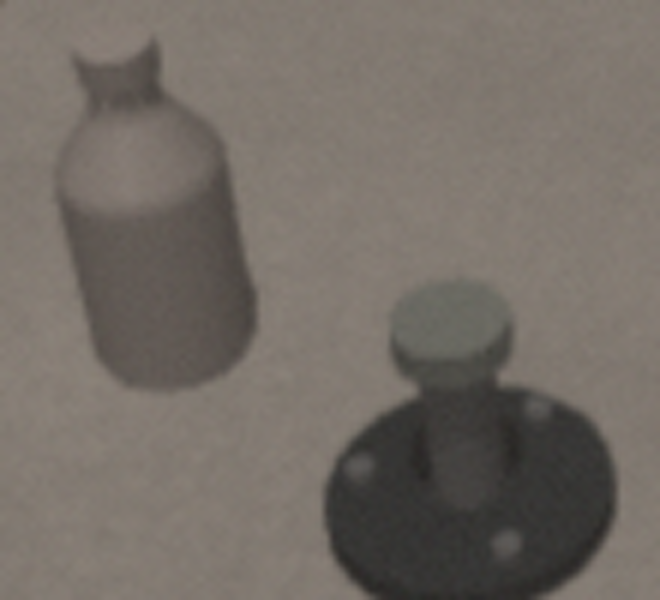

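Run:
```python
from h import *
np.set_printoptions(precision=4,suppress=True)
T=lambda x,y:(270+x/5-.4,140+y/5-.4)
S=lambda x,y:(215+x/6-.42,115+y/6-.42)
print('ped',atz('top',(184.8,165.6),.09),atz('side',(179.9,243.3),.09))
print('footT',atz('top',(160+154/5-.4,90+415/5-.4),.005))
print('wide',atz('top',T(207.5,326),.027),atz('side',S(411,470),.027))
print('wide stemtop',atz('top',T(212,318),.085))
print('narrow',atz('top',T(470,332),.027),atz('side',S(523,318),.027))
print('roller ends',atz('top',T(105,250),.135),atz('top',T(675,270),.135))
print('roller side',atz('side',S(325,300),.135),atz('side',S(575,42),.135))
print('hinge edge',atz('top',T(45,461),.02),atz('top',T(658,478),.02),)
print('rear top edge',atz('top',T(62,50),.05),atz('top',T(645,68),.05))
print('bottle top',atz('top',(160+175/5-.4,90+80/5-.4),.14),atz('side',(105+115/6-.4,190+55/6-.4),.14))
for k in (1,-1): pass
```

```text
ped [0.5741 0.1862 0.09  ] [0.5688 0.1912 0.09  ]
footT [0.5741 0.1858 0.005 ]
wide [ 0.4863 -0.1591  0.027 ] [ 0.4828 -0.1487  0.027 ]
wide stemtop [ 0.4825 -0.1531  0.085 ]
narrow [ 0.4867 -0.3052  0.027 ] [ 0.4822 -0.2947  0.027 ]
roller ends [ 0.5083 -0.0921  0.135 ] [ 0.5055 -0.3782  0.135 ]
roller side [ 0.5049 -0.095   0.135 ] [ 0.4946 -0.3787  0.135 ]
hinge edge [ 0.4096 -0.0702  0.02  ] [ 0.4089 -0.4092  0.02  ]
rear top edge [ 0.6365 -0.0745  0.05  ] [ 0.6346 -0.4001  0.05  ]
bottle top [0.7229 0.1602 0.14  ] [0.7123 0.1728 0.14  ]
```

```bash
python3 -m creep '[[[0,0,0],[0.139,0,0],0.3],[[0,0,0],[0.138,0,0],0.3],[[0,0.034,-0.039],[0,0,0],0.3],[[0,0.034,-0.039],[0,0,0],0.3],[[0,0.034,-0.039],[0,0,0],0.3],[[0,0.034,-0.039],[0,0,0],0.3],[[0,0.034,-0.039],[0,0,0],0.3],[[0,0.034,-0.039],[0,0,0],0.3]]'
```

```text
t: 1.1
tool_pos: [0.3824, -0.3897, 0.231]
orientation: [-0.5, -0.5, 0.5, -0.5]
force: [0.7, -0.1, -0.2]
width: 0.0557
```

```bash
python3 -m creep '[[[0,0.034,-0.039],[0,0,0],0.2],[[0,0.034,-0.039],[0,0,0],0.2],[[0,0.034,-0.039],[0,0,0],0.2],[[0,0.034,-0.039],[0,0,0],0.2],[[0,0.034,-0.039],[0,0,0],0.2],[[0,0.034,-0.039],[0,0,0],0.2],[[0,0,0],[0,0,0],0.2]]'
python3 - <<'E'
from h import *
for n in('side','top'):
    cv2.imwrite(f'pics/{n}2.png',get_image(n))
s=ctrl.observe();p=s['tool_pos'];print(p,s['joints'],s['width'],proj('side',p),proj('top',p))
t=cv2.imread('pics/top2.png');u=cv2.imread('pics/side2.png')
a=cv2.resize(t[110:260,260:420],None,fx=4,fy=4,interpolation=2);b=cv2.resize(u[60:220,180:360],None,fx=4,fy=4,interpolation=2)
cv2.imwrite('pics/t3.png',a);cv2.imwrite('pics/s3.png',b[:600])
E
```

```text
t: 1.98
tool_pos: [0.5881, -0.1513, 0.2307]
orientation: [0.499, 0.503, -0.497, 0.501]
force: [-0.9, 1.2, -0.4]
width: 0.0516
[ 0.58540596 -0.15706635  0.23061322] [ 0.3659767   0.32752123 -0.22272786  1.64088253  0.0774153   1.18326196
 -1.44433945] 0.05129259658100888 [249.89260572 111.56601924] [322.95053588 150.04867826]
```

View pics/t3.png

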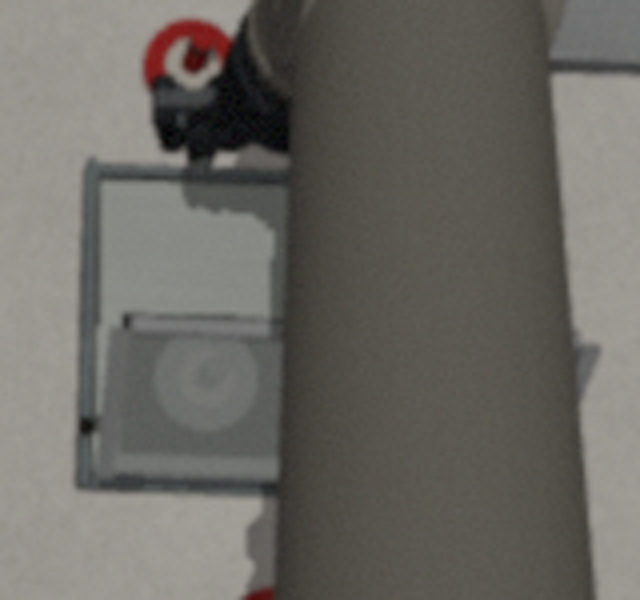

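View pics/s3.png

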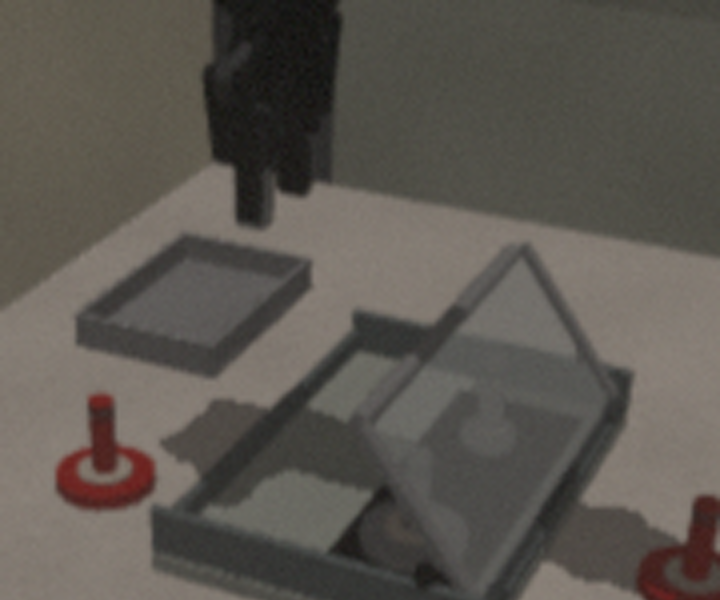

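```bash
python3 -m creep '[[[0.02,0,0],[0,0,0],0.3],[[0.035,0,0],[0,0,0],0.3],[[0.035,0,0],[0,0,0],0.3],[[0.035,0,0],[0,0,0],0.3],[[0.03,0,0],[0,0,0],0.3],[[0.02,0,0],[0,0,0],0.3],[[0.009,0,0],[0,0,0],0.3],[[0,0,0],[0,0,0],0.3]]'
python3 - <<'E'
from h import *
u=get_image('side');t=get_image('top')
s=ctrl.observe();p=s['tool_pos'];print(p,s['orientation'],s['force'],proj('side',p),proj('top',p))
crop(u,190,80,160,140,4,'s4.png');crop(t,260,110,160,150,4,'t4.png')
E
```

```text
t: 3.08
tool_pos: [0.5856, -0.1578, 0.0473]
orientation: [-0.5, -0.5, 0.5, -0.5]
force: [0.9, -0.5, -0.1]
width: 0.0554
[ 0.58662112 -0.15770756  0.04839088] [ 0.50042082  0.49924144 -0.49975227  0.50058431] [ 0.94678388  0.38786704 -0.3556109 ] [249.02912484 175.1090718 ] [311.70494757 167.88927857]
```

View pics/s4.png

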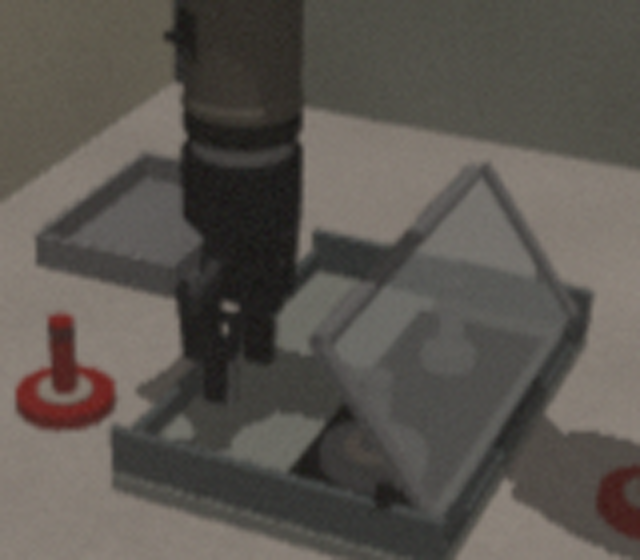

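View pics/t4.png

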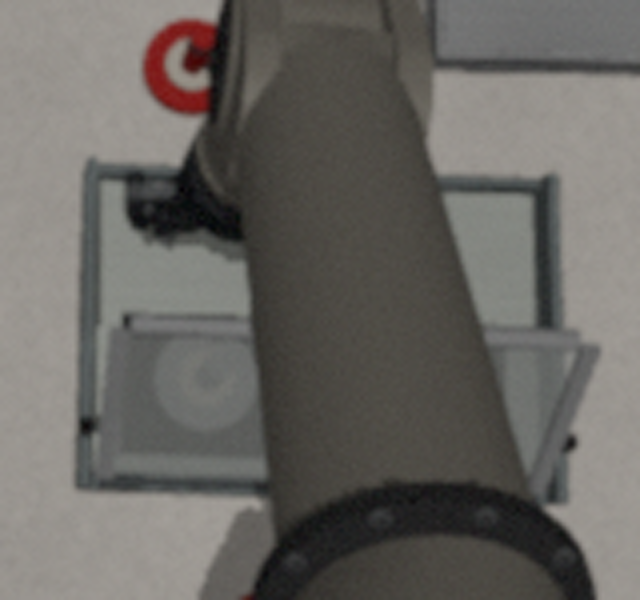

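```bash
python3 -m creep '[[[0,-0.01,0],[0,0,0],0.3],[[0,-0.015,0],[0,0,0],0.3],[[0,-0.015,0],[0,0,0],0.3],[[0,-0.012,0],[0,0,0],0.3],[[0,-0.01,0],[0,0,0],0.3],[[0,0,0],[0,0,0],0.3]]'
python3 - <<'E'
from h import *
u=get_image('side')
s=ctrl.observe();p=s['tool_pos'];print(p,s['force'],s['ft_torque'])
crop(u,190,80,160,140,4,'s5.png')
E
```

```text
t: 3.92
tool_pos: [0.524, -0.1574, 0.0478]
orientation: [0.5, 0.499, -0.5, 0.5]
force: [2.7, -0.6, 0.1]
width: 0.0555
[ 0.52440101 -0.15741459  0.04772768] [ 2.10994066  0.48432129 -0.56998786] [ 0.01940546 -0.30754059 -0.01951777]
```

View pics/s5.png

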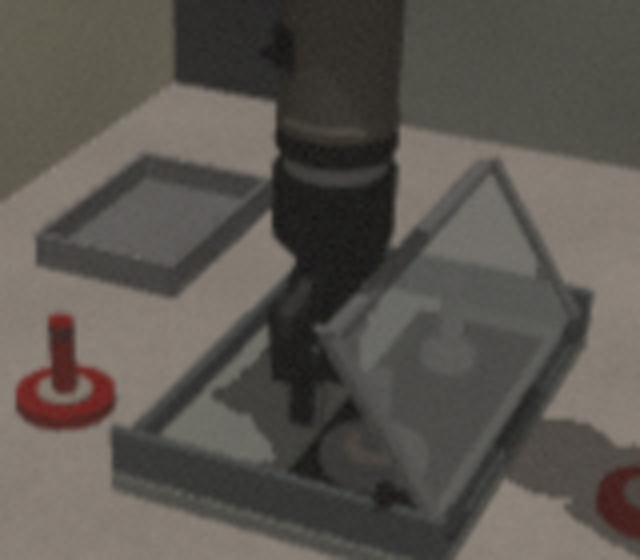

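```bash
python3 -m creep '[[[0.001,-0.008,0],[0,0,0],0.3],[[0.001,-0.01,0],[0,0,0],0.3],[[0.001,-0.01,0],[0,0,0],0.3],[[0.001,-0.008,0],[0,0,0],0.3],[[0,-0.003,0],[0,0,0],0.3],[[0,0,0],[0,0,0],0.3]]'
python3 - <<'E'
from h import *
u=get_image('side');t=get_image('top')
s=ctrl.observe();p=s['tool_pos'];print(p,s['force'],s['ft_torque'],proj('side',p),proj('top',p))
crop(u,200,100,130,110,5,'s6.png');crop(t,260,110,160,150,4,'t6.png')
E
```

```text
t: 4.72
tool_pos: [0.4829, -0.1571, 0.0423]
orientation: [0.499, 0.501, -0.501, 0.499]
force: [-0.1, 0.5, -6.6]
width: 0.0556
[ 0.48367389 -0.15707298  0.04253274] [ 0.38204513  1.37405926 -5.9767565 ] [ 0.07777934 -0.1529035   0.00156844] [284.28875357 186.32894085] [311.17514557 204.95472525]
```

View pics/s6.png

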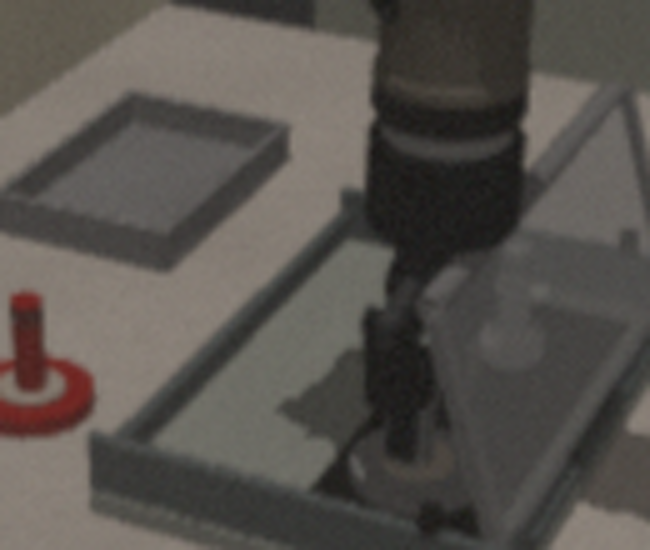

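View pics/t6.png

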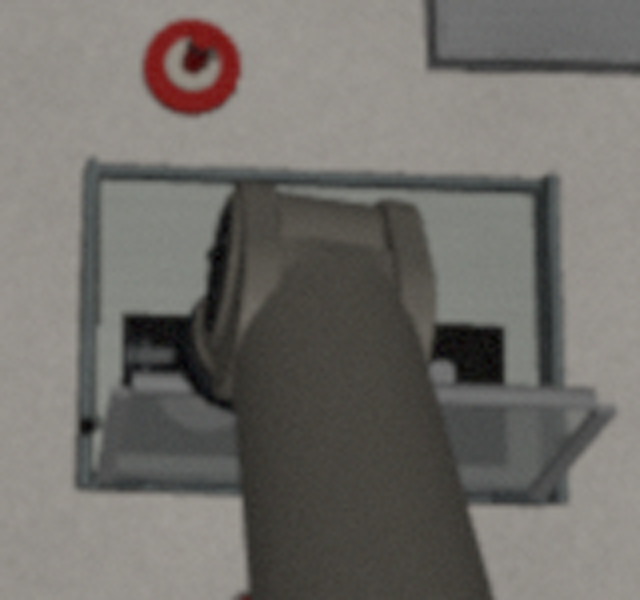

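```bash
python3 -m creep '[[[0,0,0],[0,0,0],0],[[0,0,0],[0,0,0],-0.3],[[0,0,0],[0,0,0],-0.6],[[0,0,0],[0,0,0],-1],[[0,0,0],[0,0,0],-1],[[0,0,0],[0,0,0],-1]]'
python3 - <<'E'
from h import *
u=get_image('side')
s=ctrl.observe();p=s['tool_pos'];print(p,s['force'],s['ft_torque'],s['width'])
crop(u,200,100,130,110,5,'s7.png')
E
```

```text
t: 5.58
tool_pos: [0.4859, -0.1578, 0.0441]
orientation: [0.5, 0.499, -0.5, 0.501]
force: [2.8, -0.6, 3.9]
width: 0.0166
[ 0.48586893 -0.15779612  0.04407   ] [ 2.29403667 -1.13204671  3.42465427] [-2.15870199e-01 -3.77725066e-01  7.66879634e-05] 0.016997808780120114
```

View pics/s7.png

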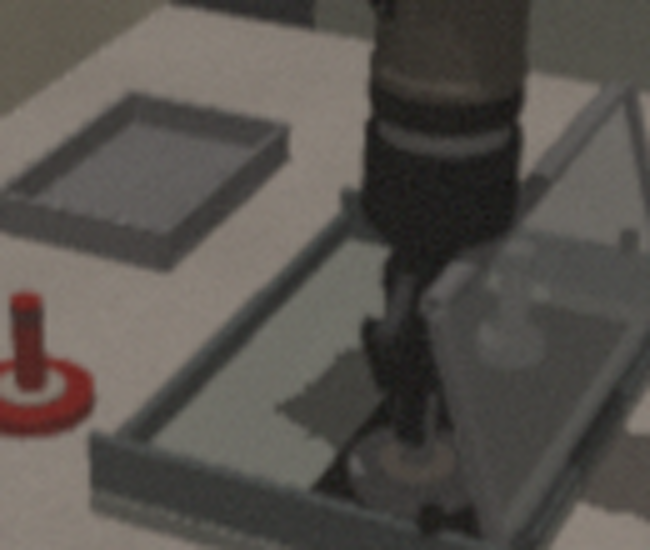

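```bash
python3 -m creep '[[[-0.003,0,0],[0,0,0],-1],[[-0.004,0,0],[0,0,0],-1],[[0,0.008,0],[0,0,0],-1],[[0,0.014,0],[0,0,0],-1],[[0,0.016,0],[0,0,0],-1],[[0,0.016,0],[0,0,0],-1],[[0,0.016,0],[0,0,0],-1],[[0,0.012,0],[0,0,0],-1]]'
python3 -m creep '[[[0,0.012,0],[0,0,0],-1],[[0,0.008,0],[0,0,0],-1],[[0,0,0],[0,0,0],-1]]'
python3 - <<'E'
from h import *
u=get_image('side')
s=ctrl.observe();p=s['tool_pos'];print(p,s['force'],s['ft_torque'],s['width'])
crop(u,190,90,150,120,5,'s8.png')
E
```

```text
t: 6.62
tool_pos: [0.5678, -0.1571, 0.0501]
orientation: [0.5, 0.5, -0.5, 0.5]
force: [0.1, -0.4, -3.2]
width: 0.0165
t: 7.0
tool_pos: [0.5872, -0.1572, 0.0503]
orientation: [0.5, 0.5, -0.5, 0.5]
force: [-0.1, 1.0, -2.3]
width: 0.0169
[ 0.58650405 -0.15733034  0.05018302] [-0.09708127  0.13719778 -2.26659871] [-0.00329649  0.01389224 -0.05429524] 0.016584767195582814
```

View pics/s8.png

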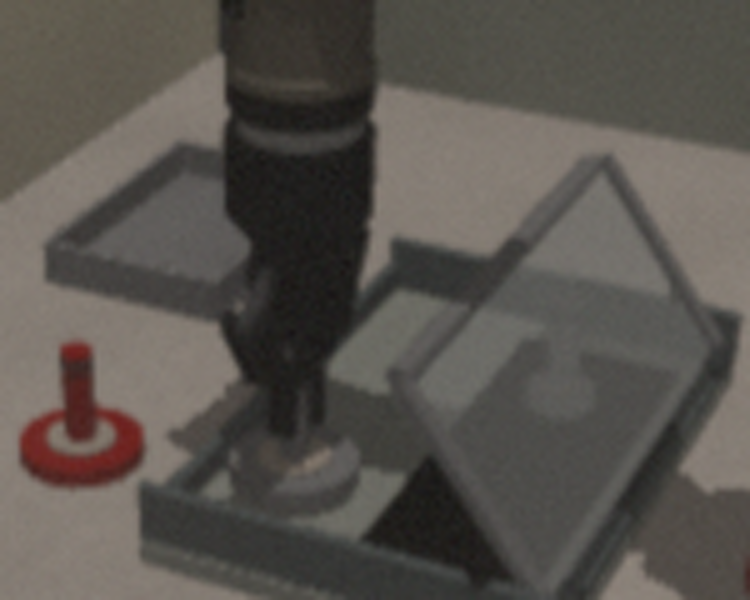

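```bash
python3 -m creep '[[[-0.02,0,0],[0,0,0],-1],[[-0.035,0,0],[0,0,0],-1],[[-0.04,0,0],[0,0,0],-1],[[-0.035,0,0],[0,0,0],-1],[[-0.02,0,-0.01],[0,0,0],-1],[[0,0,-0.025],[0,0,0],-1],[[0,-0.002,-0.03],[0,0,0],-1],[[0,-0.002,-0.03],[0,0,0],-1]]'
python3 -m creep '[[[0,-0.002,-0.035],[0,0,0],-1],[[0,-0.002,-0.035],[0,0,0],-1],[[0,-0.002,-0.035],[0,0,0],-1],[[0,-0.002,-0.035],[0,0,0],-1],[[0,-0.002,-0.035],[0,0,0],-1],[[0,-0.001,-0.03],[0,0,0],-1],[[0,0,-0.025],[0,0,0],-1],[[0,0,-0.015],[0,0,0],-1]]'
python3 -m creep '[[[0.015,0,-0.005],[0,0,0],-1],[[0.02,0,0],[0,0,0],-1],[[0.015,0,0],[0,0,0],-1],[[0,0,0],[0,0,0],-1],[[0,0,0],[0,0,0],-1]]'
python3 - <<'E'
from h import *
u=get_image('side');t=get_image('top')
s=ctrl.observe();p=s['tool_pos'];print(p,s['orientation'],s['force'],s['width'])
crop(u,120,130,130,160,3.7,'s9.png');crop(t,130,80,130,130,4.5,'t9.png')
E
```

```text
t: 8.05
tool_pos: [0.5819, -0.0606, 0.2004]
orientation: [0.5, 0.5, -0.5, 0.5]
force: [1.0, 0.9, -2.5]
width: 0.0167
t: 9.05
tool_pos: [0.5706, 0.1848, 0.2003]
orientation: [0.499, 0.501, -0.5, 0.5]
force: [-0.0, -0.7, -2.9]
width: 0.0164
t: 9.68
tool_pos: [0.5722, 0.1874, 0.1506]
orientation: [0.5, 0.5, -0.5, 0.5]
force: [0.4, 0.9, -2.3]
width: 0.0167
[0.57241714 0.18774276 0.15109966] [ 0.50060207  0.49959104 -0.4996284   0.50017779] [-0.42958965  0.7736022  -2.88100147] 0.01689801700444558
```

View pics/s9.png

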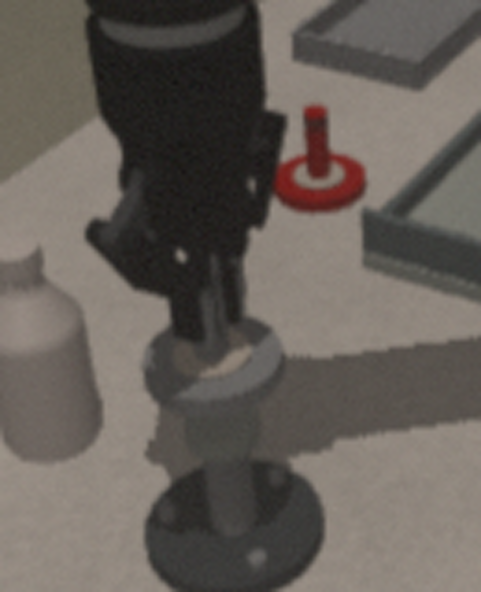

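View pics/t9.png

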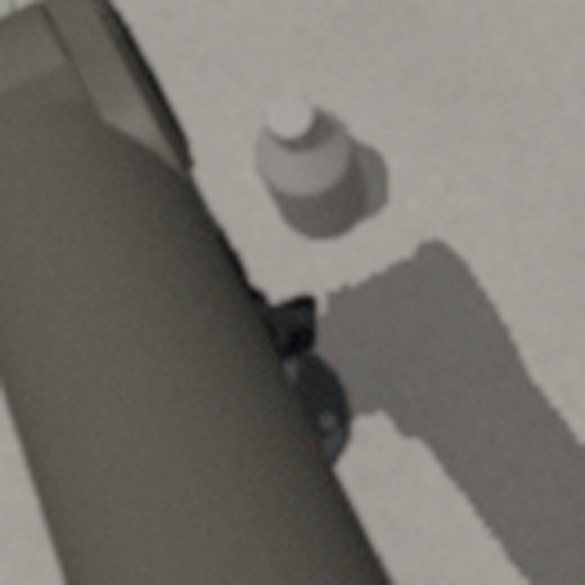

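Run:
```python
from h import *
np.set_printoptions(precision=4,suppress=True)
for z in(.131,.134,.137): print(atz('side',(177.8,226.4),z))
# predicted outlines
u=cv2.imread('pics/s9.png'); S=3.7
def ring(c,r,z,col):
    P=[proj('side',[c[0]+r*np.cos(a),c[1]+r*np.sin(a),z]) for a in np.linspace(0,6.283,60)]
    P=np.array([((p[0]-120+.4)*S,(p[1]-130+.4)*S) for p in P]).astype(np.int32);cv2.polylines(u,[P],True,col,1)
ring((.5724,.1877),.036,.134,(0,255,0));ring((.5724,.1877),.036,.122,(0,255,0))
ring((.5715,.1885),.02,.09,(0,0,255));ring((.5715,.1885),.05,.006,(0,0,255))
s0=cv2.imread('pics/side0.png');b=cv2.resize(s0[130:290,120:250],None,fx=S,fy=S,interpolation=2);
a=u;u=b;ring((.5715,.1885),.02,.09,(0,0,255));ring((.5741,.186),.02,.09,(0,255,0));ring((.5715,.1885),.05,.006,(0,0,255))
cv2.imwrite('pics/ov1.png',np.hstack([a[:590],b[:590]])[:,:800] if 0 else cv2.resize(np.hstack([a,b[:a.shape[0]]]),None,fx=.8,fy=.8))
```

```text
[0.5699 0.1897 0.131 ]
[0.5676 0.1926 0.134 ]
[0.5652 0.1955 0.137 ]
```

View pics/ov1.png

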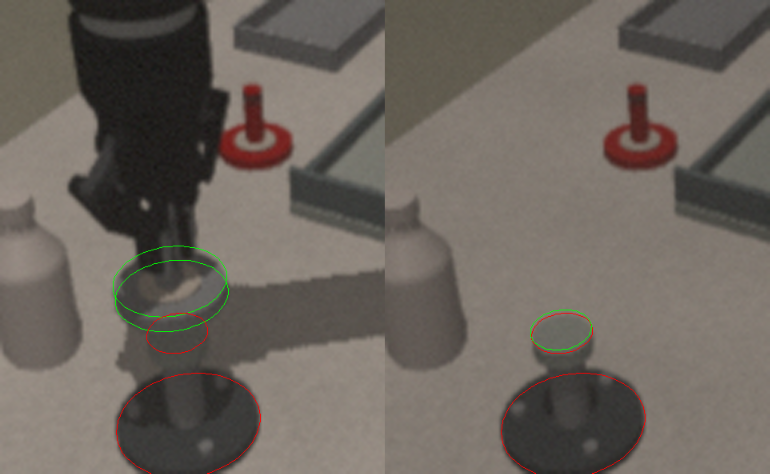

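```bash
python3 -m creep '[[[0.01,0.001,0.001],[0,0,0],-1],[[0.01,0,0.001],[0,0,0],-1],[[0.007,0,0],[0,0,0],-1],[[0,0,0],[0,0,0],-1],[[0,0,0],[0,0,0],-1]]'
python3 - <<'E'
from h import *
u=get_image('side')
s=ctrl.observe();p=s['tool_pos'];print(p,s['orientation'],s['force'],s['width'])
crop(u,130,170,100,120,5,'s10.png')
E
```

```text
t: 10.4
tool_pos: [0.5729, 0.1858, 0.1234]
orientation: [0.5, 0.5, -0.5, 0.5]
force: [0.2, -0.0, -2.4]
width: 0.0162
[0.57305701 0.18586477 0.12355454] [ 0.5002222   0.49987219 -0.49980369  0.5001018 ] [ 0.29819637  0.06238215 -2.0733453 ] 0.016655971066435002
```

View pics/s10.png

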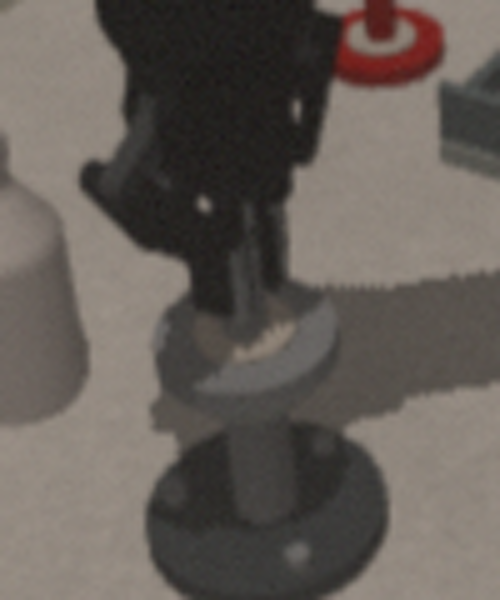

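```bash
python3 -m creep '[[[0.002,0.001,0],[0,0,0],-1],[[0.001,0,0],[0,0,0],-1],[[0,0,0],[0,0,0],-1]]'; python3 -m creep '[[[0.001,0,0],[0,0,0],-1],[[0,0,0],[0,0,0],-1]]'
```

```text
t: 10.82
tool_pos: [0.5737, 0.1856, 0.1202]
orientation: [-0.5, -0.5, 0.5, -0.5]
force: [0.3, 0.1, -3.0]
width: 0.0166
t: 11.08
tool_pos: [0.5737, 0.1856, 0.1192]
orientation: [-0.5, -0.5, 0.5, -0.5]
force: [-0.1, 0.5, -1.8]
width: 0.0166
```

```bash
python3 -m creep '[[[0.001,0,0],[0,0,0],-1],[[0,0,0],[0,0,0],-1]]'; python3 -m creep '[[[0.001,0,0],[0,0,0],-1],[[0,0,0],[0,0,0],-1]]'
```

```text
t: 11.32
tool_pos: [0.5739, 0.1857, 0.1191]
orientation: [0.5, 0.5, -0.5, 0.5]
force: [-2.4, -0.9, 5.2]
width: 0.0167
t: 11.58
tool_pos: [0.5739, 0.1857, 0.1191]
orientation: [0.5, 0.5, -0.5, 0.5]
force: [-4.6, -1.0, 11.2]
width: 0.017
```

```bash
python3 -m creep '[[[-0.001,0,0],[0,0,0],-1],[[-0.0003,0,0],[0,0,0],-1],[[0,0,0],[0,0,0],-1]]'; python3 -m creep '[[[0,0,0],[0,0,0],-0.55],[[0,0,0],[0,0,0],-0.45],[[0,0,0],[0,0,0],-0.3],[[0,0,0],[0,0,0],-0.1],[[0,0,0],[0,0,0],0.1],[[0,0,0],[0,0,0],0.1]]'
python3 - <<'E'
from h import *
u=get_image('side')
s=ctrl.observe();p=s['tool_pos'];print(p,s['force'],s['width'])
crop(u,130,170,100,120,5,'s11.png')
E
```

```text
t: 11.95
tool_pos: [0.5739, 0.1857, 0.1191]
orientation: [0.5, 0.5, -0.5, 0.5]
force: [-2.9, -1.1, 6.1]
width: 0.0166
t: 12.7
tool_pos: [0.5738, 0.1857, 0.1185]
orientation: [-0.5, -0.5, 0.5, -0.5]
force: [0.7, -0.2, -1.0]
width: 0.0471
[0.57380132 0.18566684 0.11857906] [ 0.58515229 -0.20367043  0.44417993] 0.04724231595835488
```

View pics/s11.png

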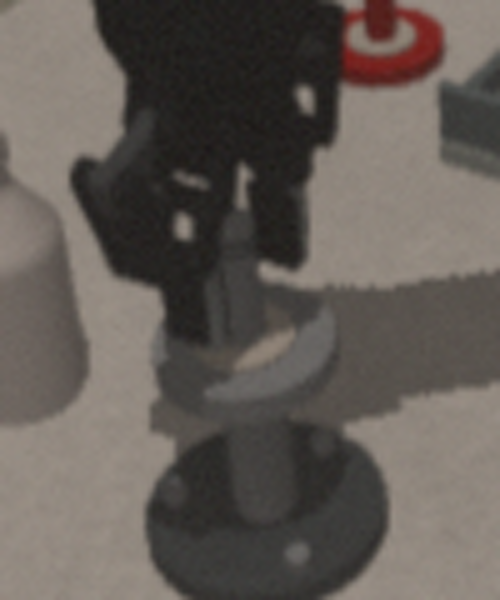

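The plate stands on the pedestal and the fingers are clear of the stem. I'll raise the hand slowly, then move it aside to check.

```bash
python3 -m creep '[[[-0.005,0,0],[0,0,0],0.2],[[-0.012,0,0],[0,0,0],0.2],[[-0.02,0,0],[0,0,0],0.2],[[-0.03,0,0],[0,0,0],0.2],[[-0.035,0,0],[0,0,0],0.2],[[-0.035,0,0],[0,0,0],0.2],[[-0.02,0,0.02],[0,0,0],0.2],[[0,0,0.04],[0,0,0],0.2]]'
python3 -m creep '[[[0,0,0.045],[0,0,0],0.2],[[0,-0.01,0.045],[0,0,0],0.2],[[0,-0.01,0.04],[0,0,0],0.2],[[0,0,0.02],[0,0,0],0.2],[[0,0,0],[0,0,0],0.2]]'
python3 - <<'E'
from h import *
u=get_image('side');t=get_image('top')
s=ctrl.observe();p=s['tool_pos'];print(p,s['force'],s['width'])
cv2.imwrite('pics/side12.png',cv2.resize(u,None,fx=1.5,fy=1.5));crop(u,130,170,100,120,5,'s12.png');crop(t,130,90,290,150,2.7,'t12.png')
E
```

```text
t: 13.75
tool_pos: [0.5748, 0.128, 0.2791]
orientation: [0.501, 0.5, -0.497, 0.502]
force: [-0.2, -1.2, -0.8]
width: 0.051
t: 14.38
tool_pos: [0.5538, -0.0263, 0.2765]
orientation: [0.501, 0.499, -0.501, 0.5]
force: [-0.1, 0.2, 0.0]
width: 0.0509
[ 0.55396468 -0.02296518  0.27622398] [-0.51281997  0.33033681 -0.45081931] 0.051273656221494913
```

View pics/side12.png

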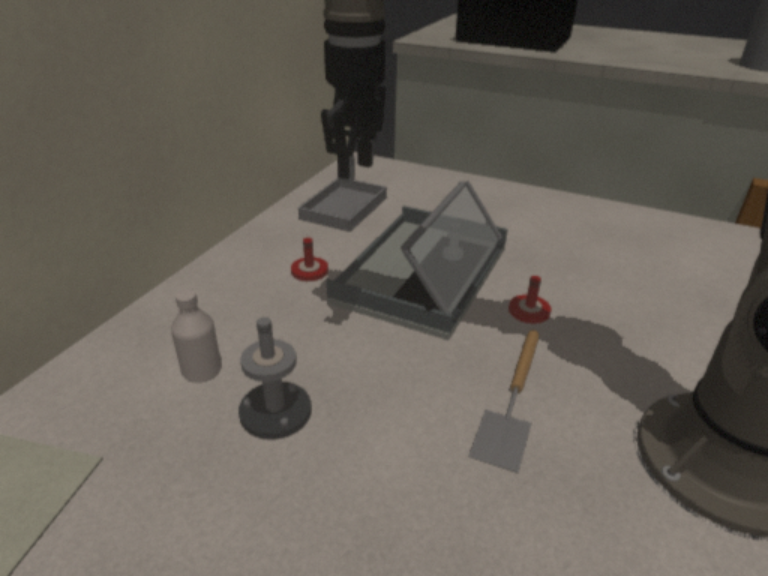

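View pics/s12.png

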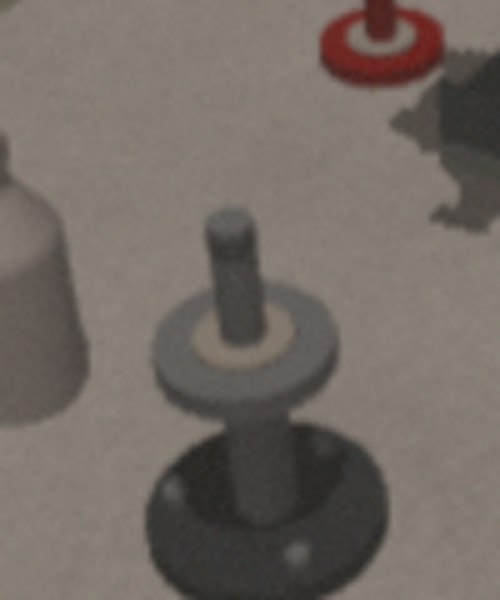

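View pics/t12.png

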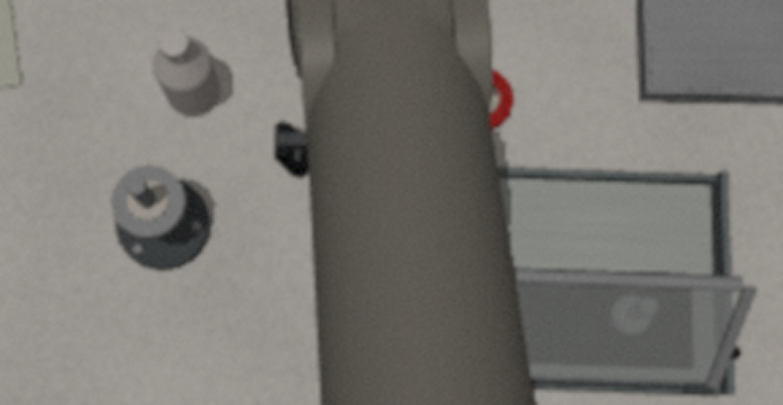

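Run:
```python
from h import *
print(atz('top',(184.9,164.5),.102),atz('side',(130+245.5/5-.4,170+342/5-.4),.102))
print(np.abs(ctrl.observe()['qvel']).max())
# expected disc angle & flap: compare side images at dock
b=cv2.imread('pics/side0.png');a=get_image('side')
d=cv2.absdiff(a,b)[115:215,215:345].max(2);print((d>40).sum());
order.job_done()
```

```text
[0.57419187 0.18369424 0.102     ] [0.57092312 0.19018165 0.102     ]
0.015734660930301986
715
the job is handed in; nothing more can be done
```

The wide-disc plate is standing disc down on the pedestal, the flap is shut, and the job is handed in at about 14.5 s of the 53 s allowed. No verdict is reported.

I lowered the hand behind the flap's free edge and pushed the flap open with the gripper body. I gripped the wide plate by its stem, lifted it a few millimetres and backed out so the flap closed. I set it down until the contact force showed, then released it and moved clear.

**Last checks:**
- **Centring:** The disc is about 2.5 mm off the pedestal centre in both cameras, inside the 12 mm limit. The two cameras disagree with each other by about 5–7 mm in absolute position, so I relied on disc and pedestal measured in the same picture.
- **Upright and at rest:** The plate looks upright and still in the pictures. I did not measure its tilt.
- **Flap:** It looks shut in both views, with no angle measured. A before/after picture comparison at the dock showed 715 changed pixels. I put that down to the missing plate and arm shadows, but I didn't look into it further.
- **Narrow plate and bottle:** Both look to be where they started.
- **Robot:** At hand-in the arm was almost still (0.016 rad/s) and touching nothing.

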